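Set the length stop of a strip gauge and lock it

ROBOT

A 6-joint arm with a two-finger parallel gripper is mounted at the origin on the work surface. World frame = base frame: x ahead of the robot, y to its left, z up, the work surface at z = 0. Lengths are in m, angles in rad, forces in N, time in s.
With the tool pointing down it reaches from about 0.35 to 1 m from the base axis. Payload 7.1 kg.
Tool frame: the origin (TCP) lies between the finger pads; the fingertips stand 22 mm ahead of it and the grasp point (between the pads) lies 3 mm ahead of it; z points along the fingers, y is the line along which they close (so a half turn about z gives the same grasp; the last joint's range is limited). The gripper opens to 85 mm and grips with 20 to 120 N. Pads are 22 mm wide; open, the fingers measure 114 mm over their backs; the gripper's body (76 mm by 85 mm) begins 54 mm behind the grasp point. The pads swing forward as they close: fully open they stand 13 mm farther back than shut.
Start: joints at [-1.311, 0.423, 1.63, -0, 1.089, -0.019], TCP at [0.172, -0.601, 0.253] pointing down, gripper open.
Joint ranges: [-3, 3], [-0.9, 2.11], [0.09, 2.58], [-1.31, 4.45], [0.11, 2.69], [-2.54, 2.54]. Speed limits (rad/s): [2.39, 2.39, 3.01, 3.14, 3.14, 3.14].

INTERFACE

Orientations are given as a rotation vector (axis times angle).
In Python, from rig import manip gives the robot as it stands. The module is installed in compiled form; this text tells all that it offers. Calls block until the motion is done:
- manip.move_to(position, orientation): joint-space move of the TCP to a pose.
- manip.servo_line(position, orientation=None, rate=0.15): straight line of the TCP; orientation=None keeps the orientation; rate is the mean speed in m/s.
- manip.set_joints(angles): joint-space move.
- manip.command_gripper(opening, f_grip=None): finger opening in m; f_grip is the grip in N (None keeps the last); returns when the fingers have stopped.
- manip.hold(seconds).
- manip.solve_ik(position, orientation): joint angles nearest the present ones, or None.
- manip.camera(name): name is "side" or "top"; returns a dict with "image" (384x512x3 uint8, red, green, blue), "fx", "fy", "cx", "cy" (pixels), "cam_to_world" (4x4, takes a point from camera to world coordinates). Camera axes: x right, y down, z forward; pixel columns grow to the right and rows downward; lengths in m; the calibration is good to about 2 mm. A picture is of the moment at which its call begins. There is no depth.
A pose or a line that the arm cannot do raises manip.IKError and nothing moves.
- manip.sign_off(): hands the job in; it is judged then, once.
Readings, each from a call of its own:
- manip.get_time(): time.
- manip.get_joint_positions(): joint angles.
- manip.get_joint_vel(): joint speeds.
- manip.get_tau(): joint torques, N m.
- manip.get_position(): TCP position.
- manip.get_ee_rot(): TCP orientation.
- manip.get_contact_force(): force on the tool from outside, world axes, zero at the start.
- manip.get_torque(): the same for the moment, N m.
- manip.get_width(): finger opening in m.
- manip.get_grip_force(): force on a finger pad.
Only numpy, scipy, OpenCV 4.12 (cv2) and the standard library are available. Lean on these libraries where they do the work, as an engineer would, in place of code of your own. Each camera call takes 0.05 s, during which the arm holds its last target. There are 200 camera calls.

TASK

With a fingertip, push the white stop along the aluminium rail of the strip gauge until it clicks into the yellow catch (not the blue one), then press the red pin on top of the stop all the way down to lock it there. Only push and press: do not pinch the stop, and leave the other things on the table where they are.

Things in the scene. Friction and masses are not known exactly. Their poses are not given: they have to be found in the camera images.
- gauge: Strip gauge: fixed plywood board 300 x 460 mm with a green mat, top 17 mm above the table. Origin on the table under the rail's middle; the aluminium rail (36 mm wide, top at 29 mm) runs 220 mm either way along the gauge's y. Board from x = -240 to +60 mm. A dark track beside the rail at x = 32 mm (top at 27 mm) carries the catches. Black end blocks at y = 217 and -217 mm, 45 mm high.
- stop (a joint): Position of the white stop along the rail, m, from -0.165 to +0.165; 0 in the middle, grows along the gauge's +y. It starts between the two catches. Sliding it takes about 1 N (plus about 6 N per m/s). It reads the same as the stop's y in the gauge's frame.
- stop_mid (a point): Centre of the white stop's block, 49.5 mm above the table: 46 mm across the rail (x), 40 mm along it (y, rubber pads included), from 29.5 to 69.5 mm above the table. A thin fence, under 31 mm high, reaches 111 mm towards the robot; a grey bracket (22 to 42 mm on the far side, up to 64.5 mm) holds the roller. It cannot leave the rail. Axes as the gauge's, x pointing away from the robot.
- stop_left (a point): Middle of the outer face of the black rubber pad on the stop's side that faces the gauge's +y; 40 mm along x, 3 mm thick, 32 mm high, from 34.5 to 66.5 mm above the table. 20 mm from the stop's middle. Pushing here moves the stop to -y.
- stop_right (a point): The same for the pad on the side that faces the gauge's -y. Pushing here moves the stop to +y. Touching both pads with the fingers at once counts as pinching.
- pawl (a joint): Height of the stop's spring-loaded roller, m, shown by the orange peg on the far side: 0 while it lies down on the track or in a catch's notch, up to 0.007 on a catch's crest. Its spring presses down with 6 N at 0 and 8.8 N on a crest.
- lock (a joint): Red locking pin on the stop's top, m: 0 up, 0.008 fully pressed (2 mm then stand proud). Takes about 3 N to press and stays where it is left.
- lock_top (a point): Centre of the top face of the red pin (20 mm across), 79.5 mm above the table while up; 5 mm nearer the robot than the stop's middle (along -x of the gauge).
- catch_yellow: Yellow catch on the track, 40 mm long: two humps (crests 7 mm high, 7 mm either side) and a V notch. Origin at the notch, 27 mm above the table, 32 mm beyond the rail's middle. The stop is in when level with it along y. From 22 mm before, the push rises to some 7 N; just past the crest the stop jumps the last 6 mm in by itself and the push drops to nothing. Pushing on out of the notch takes over 12 N.
- catch_blue: Blue catch, the same shape, on the other side of the stop; which of the two is toward +y changes. It belongs to another strip length: do not put the stop in it. Loose bystanders, not tracked: tape roll and paper weight on the mat (over 120 mm to the robot side of the rail, up to 60 mm above the table), tub and bottle beyond the gauge (over 85 mm from the rail, up to 110 mm high).

How it is judged:
By the outcome, as a careful person would: the job done as asked, in the order asked, and still so for the second after the job is handed in, with the robot touching nothing.
It also fails if it takes over 64 s, if anything falls off the work surface, if the arm or the gripper's body presses on something with over 40 N, if the wrist force passes 120 N, or if a joint passes its speed limit or range.

## Working session

There is one attempt and no reset: what is moved stays moved. The work goes in short steps, each a Python script; the robot and the scene stay as the last script left them, time stands still between calls to the robot, and variables do not carry over. Pictures are saved under pics/ and viewed, at most 10 in all, crops included, and the job is handed in when it is done.

```bash
mkdir -p pics
python3 - <<'E'
from rig import manip
import cv2,numpy as np
for n in("top","side"):
    c=manip.camera(n); cv2.imwrite(f"pics/{n}0.png",c["image"][:,:,::-1]); print(n,c["fx"],c["cx"],c["cy"],np.round(c["cam_to_world"],3).tolist())
print(manip.get_time(),manip.get_ee_rot(),manip.get_width())
E
```

```text
top 354.29036928434857 252.51075425674696 190.49121150660858 [[0.023, -0.992, 0.121, 0.488], [-0.999, -0.028, -0.041, 0.022], [0.044, -0.12, -0.992, 0.739], [0.0, 0.0, 0.0, 1.0]]
side 394.40289422291613 259.59879433777803 193.16767821728817 [[-0.74, -0.375, 0.558, 0.216], [-0.672, 0.439, -0.596, 0.403], [-0.021, -0.817, -0.577, 0.443], [0.0, 0.0, 0.0, 1.0]]
0.1 [-3.10972828e+00 -4.36383007e-01  2.77778438e-04] 0.08517857904965415
```

View pics/top0.png

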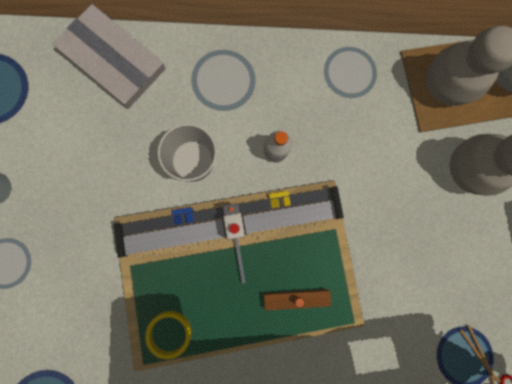

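View pics/side0.png

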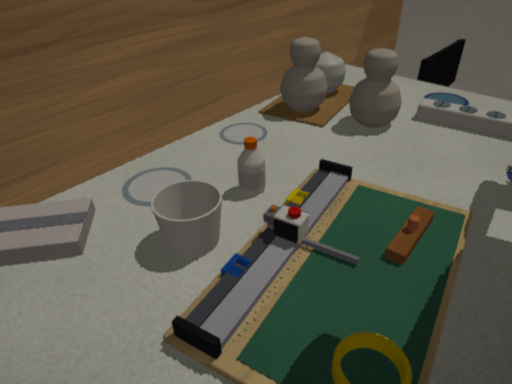

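The top view shows the yellow catch at (280,199), to the right of the stop, which is gauge -y. Blue is at (183,216) and the red pin at (234,228). So I push on stop_left, towards -y. Next I measure the positions.

```bash
cat > h.py <<'E'
from rig import manip
import cv2,numpy as np
from scipy.spatial.transform import Rotation as R
def ray(c,u,v,z):
    T=np.array(c["cam_to_world"]); d=T[:3,:3]@[(u-c["cx"])/c["fx"],(v-c["cy"])/c["fy"],1]; o=T[:3,3]
    return o+d*(z-o[2])/d[2]
def blob(c,lo,hi,box):
    hsv=cv2.cvtColor(c["image"],cv2.COLOR_RGB2HSV); m=cv2.inRange(hsv,np.array(lo),np.array(hi))
    k=np.zeros_like(m); x0,y0,x1,y1=box; k[y0:y1,x0:x1]=255
    n,_,s,ce=cv2.connectedComponentsWithStats(m&k)
    i=1+np.argmax(s[1:,4]); return ce[i],s[i]
Y=((22,150,120),(34,255,255)); B=((105,150,80),(125,255,255)); RD=((0,180,90),(5,255,255)); RD2=((172,180,90),(180,255,255))
BOX={"top":(110,180,345,260),"side":(180,160,350,340)}
E
python3 - <<'E'
from h import *
for n in("top","side"):
    c=manip.camera(n); P={}
    for k,q,z in(("Y",Y,.032),("B",B,.032),("R",RD,.0795),("R2",RD2,.0795)):
        try:
            u,s=blob(c,*q,BOX[n]); P[k]=ray(c,*u,z); print(n,k,u.round(1),s,P[k].round(4))
        except Exception as e: print(n,k,"none")
    d=P["B"]-P["Y"]; print("gauge yaw",np.degrees(np.arctan2(-d[0],d[1])),np.linalg.norm(d))
print(R.from_rotvec(manip.get_ee_rot()).as_matrix().round(3))
E
```

```text
top Y [279.4 198. ] [269 191  21  17 235] [ 0.5611 -0.062   0.032 ]
top B [184.6 213.8] [173 209  20  13 113] [0.5247 0.126  0.032 ]
top R [233.7 228.1] [230 225   8   8  48] [0.498  0.0276 0.0795]
top R2 none
gauge yaw 10.977936436556977 0.19147693124016885
side Y [295.2 196.2] [286 189  21  15 137] [ 0.5586 -0.056   0.032 ]
side B [234.3 265.3] [222 254  29  23 260] [0.52   0.1349 0.032 ]
side R [294.3 210.4] [289 207  12   8  77] [0.4976 0.0266 0.0795]
side R2 none
gauge yaw 11.420993678604257 0.19474391400203594
[[ 0.961  0.275 -0.   ]
 [ 0.275 -0.961  0.001]
 [ 0.    -0.001 -1.   ]]
```

```bash
cat >> h.py <<'E'
a=np.radians(11.0); ex=np.array([np.cos(a),np.sin(a),0]); ey=np.array([-np.sin(a),np.cos(a),0])
ROT=R.from_matrix(np.c_[ex,-ey,[0,0,-1]]).as_rotvec()
MID=np.array([.498,.0273,0])+.005*ex
def P(x,y,z): 
    p=MID+x*ex+y*ey; p[2]=z; return p
E
python3 - <<'E'
from h import *
manip.command_gripper(0.0)
manip.move_to(P(-.003,.055,.22),ROT)
manip.servo_line(P(-.003,.055,.068),rate=.12)
print(manip.get_time(),manip.get_position(),manip.get_contact_force(),manip.get_width())
c=manip.camera("side"); im=c["image"][130:330,180:420,::-1]; cv2.imwrite("pics/s1.png",cv2.resize(im,None,fx=3,fy=3))
E
```

```text
5.0417 [0.48997242 0.08175064 0.06857678] [ 0.17514304 -0.00916096  0.58874852] -0.00012278260858351428
```

View pics/s1.png

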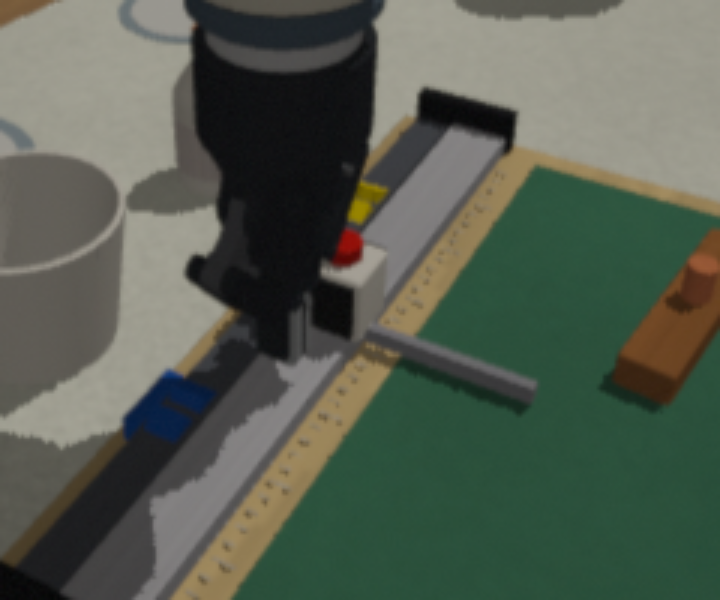

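The closed fingertips stand just on the +y side of the stop's black pad, with a clear way to yellow. Now I push.

Run:
```python
from h import *
manip.servo_line(P(-.003,-.030,.068),rate=.05)
print(manip.get_time(),manip.get_contact_force()@ey)
y=-.030; pk=0; log=[]
while y>-.085:
    y-=.0015; manip.servo_line(P(-.003,y,.068),rate=.015)
    f=manip.get_contact_force()@ey; log.append((round(y,4),round(f,1))); pk=max(pk,f)
    if f>10 or (pk>4 and f<1.2): break
print(log,manip.get_time(),manip.get_position())
for n in("top","side"):
    c=manip.camera(n)
    for k,q,z in(("Y",Y,.028),("R",RD,.0795)):
        try:
            u,s=blob(c,*q,BOX[n]); p=ray(c,*u,z); print(n,k,u.round(1),s[4],((p-MID)@ey).round(4))
        except Exception: print(n,k,"none")
    x0,y0=(190,150) if n=="top" else (220,120)
    cv2.imwrite(f"pics/{n}2.png",cv2.resize(c["image"][y0:y0+140,x0:x0+180,::-1],None,fx=4,fy=4))
```

```text
6.9417 -0.40337811267483137
[(-0.0315, np.float64(0.4)), (-0.033, np.float64(-0.2)), (-0.0345, np.float64(0.4)), (-0.036, np.float64(-0.8)), (-0.0375, np.float64(0.8)), (-0.039, np.float64(0.6)), (-0.0405, np.float64(0.7)), (-0.042, np.float64(0.8)), (-0.0435, np.float64(-0.2)), (-0.045, np.float64(-0.2)), (-0.0465, np.float64(-0.4)), (-0.048, np.float64(4.2)), (-0.0495, np.float64(4.6)), (-0.051, np.float64(5.0)), (-0.0525, np.float64(5.5)), (-0.054, np.float64(5.3)), (-0.0555, np.float64(5.2)), (-0.057, np.float64(6.1)), (-0.0585, np.float64(4.6)), (-0.06, np.float64(-0.0))] 11.9417 [ 0.51148881 -0.03152736  0.06800727]
top Y none
top R none
side Y [346.8 337.7] 22 0.1295
side R [322.5 181. ] 22 -0.0946
```

View pics/side2.png

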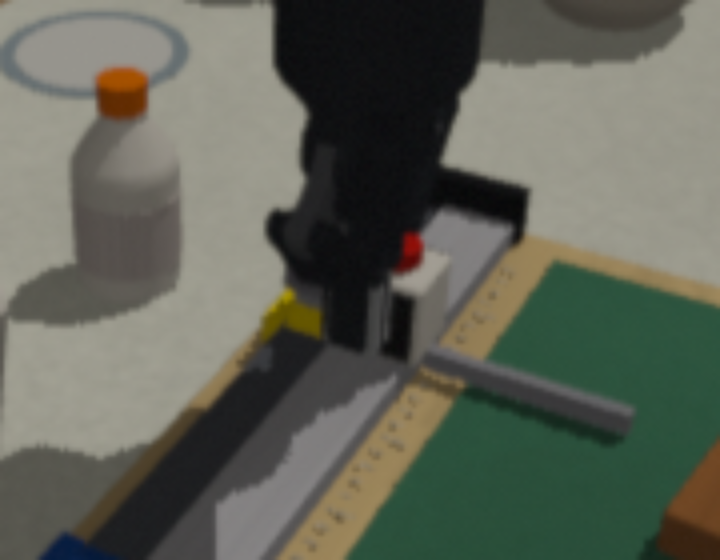

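The force rose to 6 N and then dropped to 0, so the stop has jumped in. In the picture it stands beside the yellow catch, with the red pin at crop (405,250). I back off and check with the arm clear.

```bash
python3 - <<'E'
from h import *
manip.servo_line(P(-.003,-.035,.068),rate=.08)
manip.servo_line(P(-.003,-.035,.13),rate=.12)
manip.servo_line(P(-.13,.02,.2),rate=.15)
print(manip.get_time())
for n in("top","side"):
    c=manip.camera(n)
    for k,q,z in(("Y",Y,.028),("R",RD,.0795)):
        try:
            u,s=blob(c,*q,BOX[n]); p=ray(c,*u,z); print(n,k,u.round(1),s,p.round(4),((p-MID)@ey).round(4))
        except Exception: print(n,k,"none")
    x0,y0=(190,150) if n=="top" else (220,120)
    cv2.imwrite(f"pics/{n}3.png",cv2.resize(c["image"][y0:y0+140,x0:x0+180,::-1],None,fx=4,fy=4))
E
python3 -c "
import cv2,numpy as np
a=[cv2.resize(cv2.imread(f'pics/{n}3.png'),(400,311)) for n in('top','side')]
cv2.imwrite('pics/b3.png',np.hstack(a))"
```

```text
14.35
top Y [282.  194.6] [270 191  20  14  94] [ 0.5687 -0.0678  0.028 ] -0.1068
top R [282.6 219.8] [279 216   8   8  47] [ 0.5156 -0.063   0.0795] -0.092
side Y [346.8 337.7] [343 335   7   5  22] [0.3367 0.1278 0.028 ] 0.1295
side R [319.7 180.6] [315 178  10   7  57] [ 0.5155 -0.0644  0.0795] -0.0934
```

View pics/b3.png

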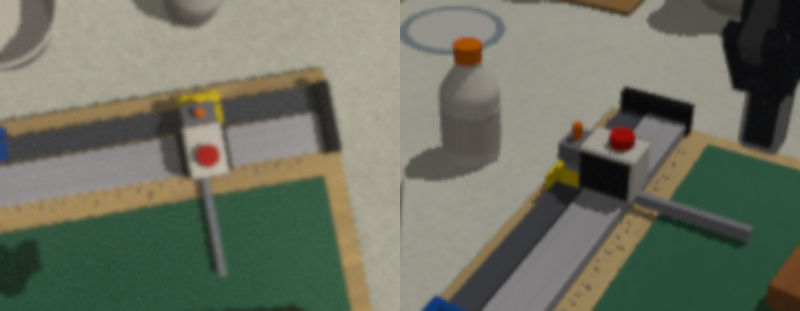

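The pin is at y = -0.0927, but the notch is near -0.100. The stop seems to be resting on the first crest rather than in the notch. I push on gently in finer steps.

Run:
```python
from h import *
manip.servo_line(P(-.003,-.035,.13),rate=.2)
manip.servo_line(P(-.003,-.035,.068),rate=.12)
manip.servo_line(P(-.003,-.054,.068),rate=.06)
y=-.054; log=[]; 
while y>-.070:
    y-=.001; manip.servo_line(P(-.003,y,.068),rate=.012); manip.hold(.05)
    f=np.mean([manip.get_contact_force()@ey for _ in range(5)]); log.append((round(y,4),round(float(f),1)))
    if f>3.5: break
print(log)
manip.servo_line(P(-.003,-.035,.068),rate=.08)
manip.servo_line(P(-.003,-.035,.13),rate=.12)
manip.servo_line(P(-.13,.02,.2),rate=.15)
print(manip.get_time())
O=((6,150,100),(14,255,255))
for n in("top","side"):
    c=manip.camera(n)
    old=dict(c); old["image"]=cv2.imread(f"pics/{n}0.png")[:,:,::-1].copy()
    for t,cc in(("old",old),("new",c)):
      for k,q,z in(("R",RD,.0795),("peg",O,.07)):
        try:
            u,s=blob(cc,*q,(190,180,345,260) if n=="top" else (255,165,350,225)); p=ray(cc,*u,z); print(n,t,k,u.round(1),s,p.round(4),((p-MID)@ey).round(4))
        except Exception: print(n,t,k,"none")
    x0,y0=(190,150) if n=="top" else (220,120)
    cv2.imwrite(f"pics/{n}4.png",cv2.resize(c["image"][y0:y0+140,x0:x0+180,::-1],(400,311)))
cv2.imwrite('pics/b4.png',np.hstack([cv2.imread(f'pics/{n}4.png') for n in("top","side")]))
```

```text
[(-0.055, -0.1), (-0.056, -1.0), (-0.057, -0.2), (-0.058, 0.2), (-0.059, -0.2), (-0.06, -0.4), (-0.061, -0.3), (-0.062, -0.3), (-0.063, -0.8), (-0.064, -0.2), (-0.065, 0.4), (-0.066, -0.0), (-0.067, 0.4), (-0.068, 4.0)]
23.1167
top old R [233.9 228.1] [230 225   8   7  45] [0.4981 0.0273 0.0795] 0.0
top old peg [230.6 208.9] [229 208   4   3  11] [0.5341 0.0346 0.07  ] 0.0002
top new R [286.5 219.1] [283 216   8   7  51] [ 0.5172 -0.0702  0.0795] -0.0994
top new peg [282.8 200. ] [281 199   4   3  10] [ 0.5536 -0.0641  0.07  ] -0.1004
side old R [294.3 210.4] [289 207  12   8  77] [0.4976 0.0266 0.0795] -0.0006
side old peg [272.9 207.4] [271 206   5   4  15] [0.5348 0.0325 0.07  ] -0.002
side new R [321.4 178.6] [317 176  10   6  54] [ 0.517  -0.0713  0.0795] -0.1004
side new peg [301.4 177.1] [300 176   4   3  11] [ 0.5538 -0.0652  0.07  ] -0.1015
```

View pics/b4.png

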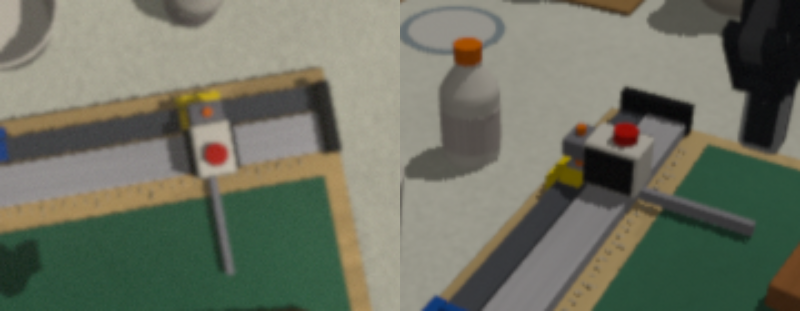

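The stop is now at y = -0.100, level with yellow, and the orange peg is down again, so it is in the notch. Next I press the pin.

Run:
```python
from h import *
x,y=-.005,-.0998
manip.servo_line(P(-.05,-.05,.16),rate=.2)
manip.servo_line(P(x,y,.125),rate=.12)
manip.servo_line(P(x,y,.106),rate=.06)
z=.106; log=[]
while z>.089:
    z-=.001; manip.servo_line(P(x,y,z),rate=.015); manip.hold(.05)
    f=float(np.mean([manip.get_contact_force()[2] for _ in range(5)])); log.append((round(z,4),round(f,1)))
    if f>14: break
print(log,manip.get_position(),manip.get_contact_force())
manip.servo_line(P(x,y,.125),rate=.06)
manip.servo_line(P(-.13,.02,.2),rate=.15)
print(manip.get_time())
for n in("top","side"):
    c=manip.camera(n)
    u,s=blob(c,*RD,(190,180,345,260) if n=="top" else (255,165,350,225)); p=ray(c,*u,.0715); print(n,u.round(1),s,p.round(4),((p-MID)@ey).round(4))
    x0,y0=(190,150) if n=="top" else (220,120)
    cv2.imwrite(f"pics/{n}5.png",cv2.resize(c["image"][y0:y0+140,x0:x0+180,::-1],(400,311)))
cv2.imwrite('pics/b5.png',np.hstack([cv2.imread(f'pics/{n}5.png') for n in("top","side")]))
```

```text
[(0.105, 0.4), (0.104, 0.3), (0.103, -0.4), (0.102, -0.1), (0.101, -0.2), (0.1, 0.8), (0.099, 1.8), (0.098, 1.4), (0.097, 0.7), (0.096, 1.2), (0.095, 1.7), (0.094, 1.2), (0.093, 8.0), (0.092, 18.4)] [ 0.5170775  -0.07068582  0.09331535] [-4.2899735   0.62070687 18.38259427]
31.4917
top [286.3 219. ] [283 216   8   7  42] [ 0.5176 -0.0711  0.0715] -0.1003
side [321.1 182.3] [317 180   9   6  41] [ 0.5173 -0.0719  0.0715] -0.101
```

View pics/b5.png

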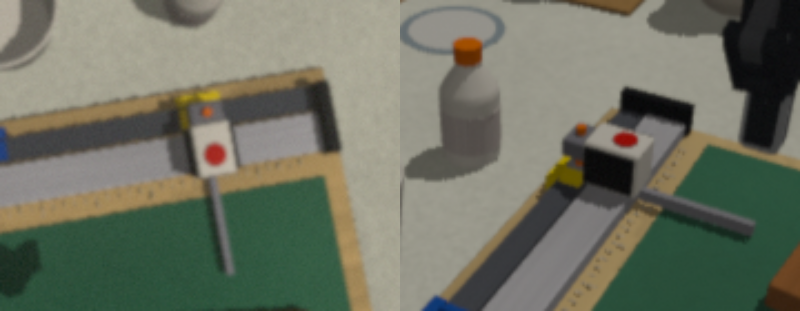

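The pin is flush, having reached its hard stop at 18 N. The stop has not moved and the peg is down, level with yellow. Handing in.

```bash
python3 -c "
from rig import manip
print(manip.sign_off())"
```

```text
the job is handed in; nothing more can be done
None
```

I pushed the stop into the yellow catch (a second push was needed because it first rested on the crest), then pressed the red pin fully down and handed the job in about 31 s into the 64 s limit; the verdict was not shown.

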